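# Weigh the sample bottle and sort it

### The job

Stand the small amber bottle on the scale's empty pan and slide it along the pan until it is solidly home against the sprung end stop, pushing only lightly so that the stop's block is not forced back; let go and let the beam come to rest. If the bottle outweighs the reference weight, stand it in the square wooden tray; if it is lighter, stand it in the round steel dish. Set it down gently and upright, and leave everything else on the bench alone.

Things in the scene. Friction and masses are not known exactly. Their poses are not given: they have to be found in the camera images.
- bottle: the bottle to weigh: small thick-walled amber glass bottle standing upright, 56 mm thick and straight up to 62 mm, then shoulder and 26-30 mm neck, 95 mm high. Origin: centre of its foot, z up. Weight unknown, 240 to 560 g. Grip the straight body, TCP about 50 mm above the foot, low enough to push in line with the stop's pad and still clear of the neck top
- scale: grey counter scale, fixed; base 110 (x) x 200 (y) mm, origin under its centre. The beam lies along its y axis, pivoted 88 mm up, with a pan 150 mm out on each side; a white index plate stands in the middle, 165 mm high. The +y pan is empty, for the bottle; the -y pan holds the 400 g iron reference weight (fixed). Pans stay level; where a thing stands on the pan does not alter the reading
- load_pan: the empty pan; sinks and rises with the beam, level, axes as the scale's. Its upper face is 20 mm above the origin, x -60 to +105 mm, y -48 to +48 mm, 5 mm lips on both sides. At its +x end is the sprung stop, an aluminium block 36 mm wide (y), 53 mm high on a steel foot, with a brass pad facing -x (see stop_button). A bottle set down at x = -25 mm, y = 0 is clear of it
- stop_button (a joint): how far the stop's flat brass pad (28 mm wide, 18 to 50 mm above the pan) is pushed to +x: 0 = out, 0.006 m = solid. Its spring is very weak (under 0.3 N); a bottle let go there stays there. Unpressed, the pad's face stands at x = 20 to 60 mm of load_pan: where exactly differs each time and is not measured, so slide the bottle to +x and feel for the solid end
- stop_block (a joint): overload guard of the stop: how far its aluminium block has been forced back to +x, in m, 0 = not at all. It stands solid up to a push of 6 N, then gives 1 mm per 1.5 N; forced back by more than 2 mm (9 N) counts as straining the scale. Springs back
- beam (a joint): tilt of the beam, rad: +0.1 = load pan right down (bottle heavier than the reference), -0.1 = right up (lighter, or empty), 30 mm higher. In between, a nearly equal bottle: the sign tells. Starts at -0.1. Pushing the empty pan down takes about 4 N. Settles in about 1.5 s
- square_tray: square wooden tray with low walls, for heavy bottles, fixed to the bench: 130 x 130 mm, 24 mm high, walls and floor 7 mm. Origin: centre of its underside
- round_dish: round dark sheet-steel dish, for light bottles, fixed to the bench: 138 mm across, 16 mm high, wall 3 mm, floor 5 mm. Origin: centre of its underside
- fitting: bystander, leave alone: black block 36 mm cube with a brass stub out of its +x face, 54 mm farther, 38 high
- big_bottle: bystander, leave alone: large amber bottle lying on its side, 76 mm thick, 225 long along its x axis, neck to +x; origin beneath its body
- jacks: bystander, leave alone: steel spring jacks lying flat, 10 mm high, about 130 x 50
- wood_block: bystander, leave alone: dark wooden block 90 x 60 x 35
- jar: bystander, leave alone: small green jar with steel lid, 52 mm thick, 70 high
- mould_foot: bystander, leave alone: round iron mould foot, 72 mm across and 22 high with a 36 mm boss, 38 high in all
- wrench: bystander, leave alone: steel wrench lying flat, about 0.2 m long
Things that resemble listed ones, but are neither listed nor needed, are in the scene too. Leave any red look-alike of the bottle alone.

How it is judged (in metres and radians):
On the way:
1. the bottle stands on the load pan, let go, home against the stop (pad pressed in more than 4.5 mm), and the beam is at rest (contact force between bottle and load_pan above 1.5 N and value of joint stop_button above 0.0045 m and velocity of joint beam between -0.05 and 0.05 rad/s and angle between bottle's own z axis and vertical below 0.12 rad and linear speed of bottle below 0.02 m/s and contact force between the fingers and bottle below 0.05 N), for 0.4 s.
At the end, for the whole second after the job is handed in: The bottle stands upright (0.12 rad), at rest, released: in the square tray (centre within 45 mm) if heavier than the 400 g reference, in the round dish (within 40 mm) if lighter; within 5 percent of the reference either will do (angle between bottle's own z axis and vertical below 0.12 rad and linear speed of bottle below 0.02 m/s and contact force between the fingers and bottle below 0.05 N and ((contact force between bottle and square_tray above 3.73 N and horizontal distance between bottle and square_tray below 0.045 m) or (contact force between bottle and round_dish between 1.5 and 4.12 N and horizontal distance between bottle and round_dish below 0.04 m))); the robot touches nothing.
It fails at once if the stop is rammed: its block forced back by more than 2 mm (about 9 N) (value of joint stop_block above 0.002 m).
It fails at once if more than 40 N between the scale (with its pans and stop) and the bottle or the robot (contact force between anything else and scale above 40 N).
It fails at once if the bottle is dropped or pressed into a tray with more than 30 N (contact force between bottle and square_tray above 30 N or contact force between bottle and round_dish above 30 N).
It fails at once if the bottle falls over (angle between bottle's own z axis and vertical above 0.6 rad).
It fails at once if a bystander is moved by more than 20 mm (distance of any of fitting, big_bottle, jacks, wood_block, jar, mould_foot, wrench from where it was at the start of the episode above 0.02 m).
It also fails if it takes over 61 s, if anything falls off the work surface, if the arm or the gripper's body presses on something with over 40 N, if the wrist force passes 120 N, or if a joint passes its speed limit or range.

### The arm

A 6-joint arm with a two-finger parallel gripper is mounted at the origin on the work surface. World frame = base frame: x ahead of the robot, y to its left, z up, the work surface at z = 0. Lengths are in mm, angles in degrees, forces in N, time in s.
With the tool pointing down it reaches from about 225 to 875 mm from the base axis. Payload 3.4 kg.
Tool frame: the origin (TCP) lies between the finger pads, 19 mm behind the fingertips; this is the grasp point; z points along the fingers, y is the line along which they close (so a half turn about z gives the same grasp; the last joint's range is limited). The gripper opens to 85 mm and grips with 20 to 120 N. Pads are 22 mm wide; open, the fingers measure 114 mm over their backs; the gripper's body (76 mm by 85 mm) begins 54 mm behind the grasp point. The pads swing forward as they close: fully open they stand 13 mm farther back than shut.
Start: joints at [61.593, 15.808, 86.224, -0, 77.962, -6.933], TCP at [210.518, 535.11, 250.028] pointing down, gripper open.
Joint ranges: [-165.64, 165.64], [-43.16, 119.46], [12.63, 154.43], [-67.54, 247.53], [6.08, 155.33], [-154.97, 154.97]. Speed limits (degrees/s): [147.25, 147.25, 180, 180, 180, 180].

### API

Orientations are given as a 3x3 rotation matrix whose columns are the frame's x, y, z axes.
In Python, from station import observe, optics, close_job gives the robot as it stands.
- The arm moves only by the tool drive_tool, never from a script. Its argument "motion" is a list that holds one entry, the list of rows, each a list of 7 numbers: the shift along the tool's x, y, z in m, then the turn, a rotation vector about the tool's x, y, z in degrees, then the closure, from 0 (fully open) to 1 (shut). In form: [[[tx, ty, tz, ax, ay, az, fingers], ...]]. A call has 1 to 8 rows; each row is the pose to reach, as a shift and turn from the pose commanded when the call began, along the tool's axes at that moment; what a row does not reach only later rows make up. A row lasts 1/10 s, in which the tool goes at most 50 mm and 8.59 degrees, less where a joint would pass 70% of its speed; a pose out of reach is approached as far as the arm can. A call with a gripper value outside its range is refused whole. The fingers move at their own pace and stop on an object; "force" is the grip in N (left out, the last holds). Time passes only in rows, so rows that repeat a pose let the fingers close. It gives the time, the measured TCP pose, the force, the opening and the grip force at its end, in the units of the state.
- observe(): the state, without advancing time (a new reading comes with each control period).
- optics.read_camera(name): name is "scene" or "top" or "wrist"; returns the picture (384x512x3 uint8, blue, green, red); there is no depth.
- optics.camera_model(name): a dict with "camera_matrix" (3x3 intrinsics, pixels), "rvec" (rotation vector, rad) and "tvec" (3), from world to camera coordinates, as OpenCV has them. Camera axes: x right, y down, z forward; pixel columns grow to the right and rows downward; lengths in mm; the calibration is good to about 2 mm. A picture is of the moment at which its call begins: read the wrist's pose just before it. camera_model takes no time and is no camera call; for the wrist camera it gives the pose at the moment of the call.
- close_job(): hands the job in; it is judged then, once.
The state is a dict: "time": time; "joint_positions": joint angles; "qvel": joint speeds; "joint_efforts": joint torques, N m; "position": TCP position; "eef_rot": TCP orientation; "contact_force": force on the tool from outside, world axes, zero at the start; "moment": the same for the moment, N m; "grip_width": opening from 0.0 (shut) to 1.0 (fully open); "grip_force": force on a finger pad.
Only numpy, scipy, OpenCV 4.12 (cv2) and the standard library are available. Lean on these libraries where they do the work, as an engineer would, in place of code of your own. Each camera call takes 0.05 s, during which the arm holds its last target. There are 200 camera calls.

## Working session

There is one attempt and no reset: what is moved stays moved. The work goes in short steps, Python scripts to look and compute and a tool call to move; the robot and the scene stay as the last step left them, time stands still between calls to the robot, and variables do not carry over. Pictures are saved under pics/ and viewed, at most 10 in all, crops included, and the job is handed in when it is done.

Besides the shell and the picture viewer there is one more tool, called after ">>>" in YAML: its name, and indented under it one key for each argument. drive_tool: Moves the arm, as the interface text tells. Its arguments: {"type":"object","properties":{"motion":{"type":"array","items":{"type":"array","items":{"type":"array","items":{"type":"number"}}}},"force":{"type":"number"}},"required":["motion"]}

```bash
ls; mkdir -p pics
python3 - <<'E'
from station import observe, optics, close_job
import cv2, numpy as np
s=observe();print(s)
ims=[optics.read_camera(n) for n in("scene","top")]
for n,i in zip(("scene","top"),ims): cv2.imwrite(f"pics/{n}0.png",i); print(optics.camera_model(n))
E
```

```text
pics
{'time': 0.0, 'joint_positions': array([ 6.15925683e+01,  1.58463634e+01,  8.62964347e+01, -1.90036112e-03,
        7.79632048e+01, -6.93263975e+00]), 'qvel': array([-0.0009166 , -0.0205414 , -0.07769183, -0.00377493, -0.05231565,
        0.04763018]), 'joint_efforts': array([ 7.04158228e-04, -4.16771042e+01, -2.45807219e+01, -1.38625492e-04,
        1.10620927e-02, -6.43234330e-06]), 'position': array([210.26998051, 534.62060292, 249.1437787 ]), 'eef_rot': array([[-9.30581187e-01,  3.66084593e-01, -8.51629471e-04],
       [ 3.66085533e-01,  9.30579757e-01, -1.64275282e-03],
       [ 1.91122649e-04, -1.84048410e-03, -9.99998288e-01]]), 'contact_force': array([0.09778876, 0.86344591, 0.27773755]), 'moment': array([-0.02124103,  0.01114258, -0.00446246]), 'grip_force': 0.0, 'grip_width': 0.9986056028215347}
{'camera_matrix': array([[391.11697809,   0.        , 253.44379793],
       [  0.        , 391.11697809, 192.23596934],
       [  0.        ,   0.        ,   1.        ]]), 'rvec': array([ 1.04218652,  2.27139599, -1.17585284]), 'tvec': array([ 397.85213829, -116.88027596, 1532.71216755])}
{'camera_matrix': array([[393.29258688,   0.        , 257.70917467],
       [  0.        , 393.29258688, 189.24355339],
       [  0.        ,   0.        ,   1.        ]]), 'rvec': array([ 2.13612487, -2.1732676 ,  0.10291571]), 'tvec': array([ -54.9662982 ,  558.77061088, 1136.85581417])}
```

View pics/scene0.png

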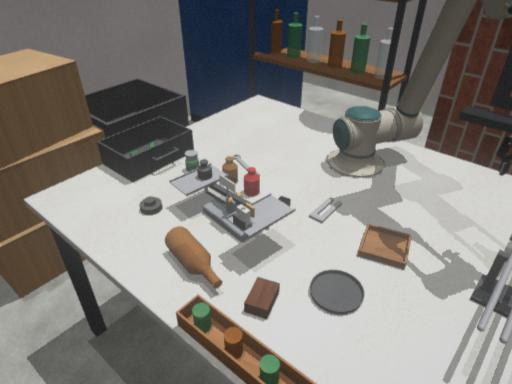

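View pics/top0.png

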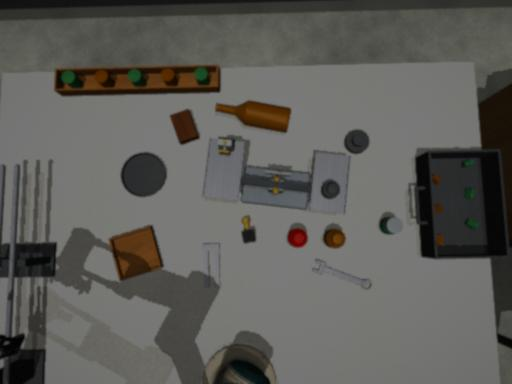

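The scene view shows the small amber bottle at (230,170), the red look-alike at (252,182) and the scale at (235,205), with its load pan towards (265,212).

In the top view, the things that could be taken for the bottle are:
- the amber bottle at (335,238)
- the red look-alike at (297,238)
- the big lying amber bottle at (265,115)
- amber items in the rack at (102,76) and (168,76)
- amber items in the crate at (436,180), (438,208) and (440,240)

I choose (335,238). The tray is at (136,252), the dish at (144,174), and the load pan at (225,170) with its stop at (226,147).

```bash
cat > h.py <<'E'
import cv2, numpy as np
from station import observe, optics, close_job
def ray(n,uv,z,m=None):
    m=m or optics.camera_model(n); R,_=cv2.Rodrigues(np.array(m['rvec'])); t=np.array(m['tvec']).ravel()
    p=cv2.undistortPoints(np.array([[uv]],float),np.array(m['camera_matrix']),None)[0,0]
    d=R.T@np.array([*p,1]); c=-R.T@t
    return c+d*(z-c[2])/d[2]
def proj(n,P,m=None):
    m=m or optics.camera_model(n)
    return cv2.projectPoints(np.array(P,float).reshape(-1,3),m['rvec'],m['tvec'],m['camera_matrix'],None)[0].reshape(-1,2)
E
python3 - <<'E'
from h import *
t=cv2.imread('pics/top0.png');s=cv2.imread('pics/scene0.png')
hs=cv2.cvtColor(t,cv2.COLOR_BGR2HSV)
def blobs(mask,a=60):
    n,l,st,c=cv2.connectedComponentsWithStats(mask.astype(np.uint8))
    for i in range(1,n):
        if st[i,4]>a: print(st[i],c[i].round(1))
print('amber');blobs((hs[...,0]>5)&(hs[...,0]<20)&(hs[...,1]>150)&(hs[...,2]>60))
g=cv2.cvtColor(t,cv2.COLOR_BGR2GRAY)
print('dark');blobs(g<75,200)
for z in(0,20,95): print(z,ray('top',(335,238),z).round(1),ray('top',(297,238),z).round(1))
print('dish',ray('top',(144,174),8).round(1),'tray',ray('top',(136,252),12).round(1))
A=cv2.resize(t[125:260,195:360],None,fx=4.8,fy=4.4,interpolation=cv2.INTER_CUBIC);cv2.imwrite('pics/c1.png',cv2.resize(t[125:260,195:360],None,fx=4.4,fy=4.4,interpolation=cv2.INTER_CUBIC))
cv2.imwrite('pics/c2.png',cv2.resize(s[145:240,165:300],None,fx=5.5,fy=5.5,interpolation=cv2.INTER_CUBIC))
E
```

```text
amber
[  55   65  164   26 1693] [142.5  79.6]
[ 216  102   74   27 1146] [259.5 113.7]
[184 118  12  19 108] [189.6 127.1]
[ 110  227   51   43 1092] [139.2 246. ]
[327 231  18  16 201] [335.4 239.4]
[118 257  12  18 122] [123.5 265. ]
dark
[   0    0  512   22 7363] [215.5   7.2]
[  55   65  166   31 4569] [137.4  79.8]
[  413    69    99   281 14348] [473.3 196.8]
[ 216  101   75   32 1429] [259.2 114.8]
[170 109  29  36 662] [184.6 126.5]
[344 130  25  24 464] [356.1 141.2]
[ 121  152   45   45 1572] [143.2 174.2]
[ 240  154   75   49 1092] [275.7 181.8]
[    0   161   219   223 14028] [101.4 295. ]
[  0 165  10 112 518] [  3.4 237.7]
[321 179  19  20 296] [329.7 188.8]
[323 225  22  23 388] [333.4 236.6]
[287 226  20  21 342] [296.9 236.2]
[ 212  332   60   52 2199] [244.4 360.7]
0 [ 410.  -293.3    0. ] [ 411.9 -179.6    0. ]
20 [ 410.3 -289.7   20. ] [ 412.1 -178.    20. ]
95 [ 411.3 -276.6   95. ] [ 413. -172.   95.]
dish [613.7 282.9   8. ] tray [378.2 301.7  12. ]
```

View pics/c1.png

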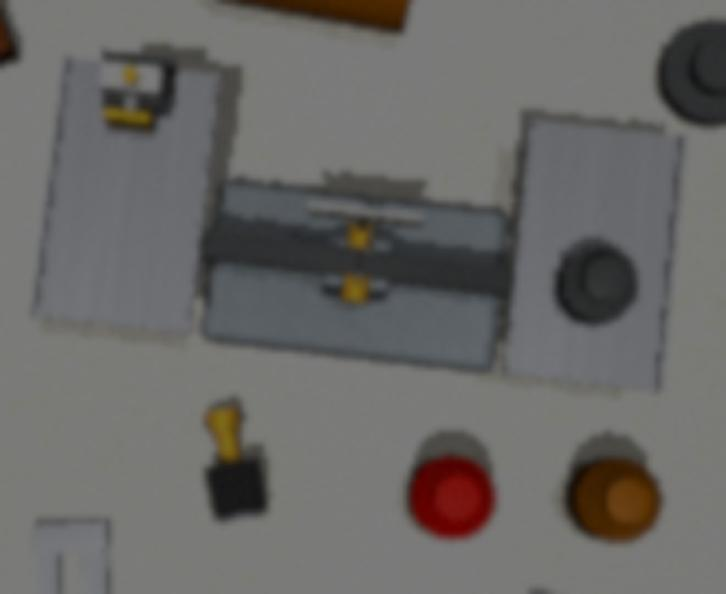

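View pics/c2.png

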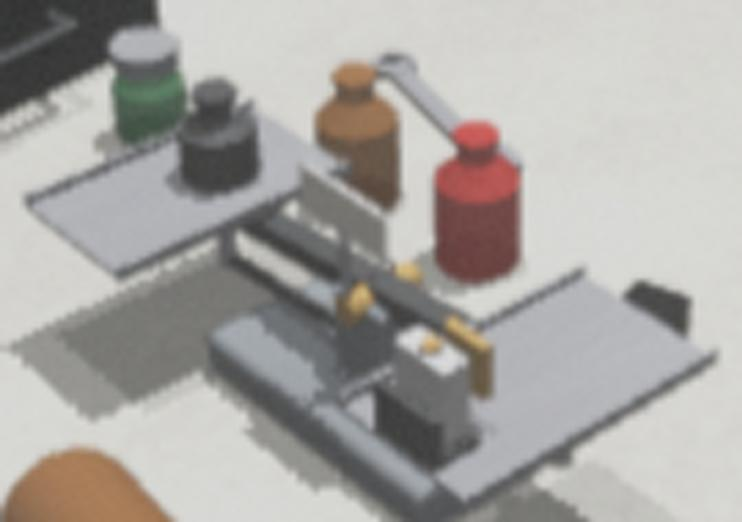

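The top crop confirms an upright amber bottle with its cap at crop (628,502), a red look-alike at (452,496), the load pan at left with corners (35,318), (193,335), (68,58), (220,70), and the pad face at (128,125). The scene crop shows the same bottle upright and pan corners at (582,270) and (715,355).

Run:
```python
from h import *
def P(n):
    m=optics.camera_model(n);R,_=cv2.Rodrigues(m['rvec']);return m['camera_matrix']@np.c_[R,np.ravel(m['tvec'])]
def tri(a,b):
    X=cv2.triangulatePoints(P('top'),P('scene'),np.array(a,float),np.array(b,float))[:,0];return (X[:3]/X[3]).round(1)
T=lambda u,v:(u/4.4+195-.4,v/4.4+125-.4)
S=lambda u,v:(u/5.5+165-.4,v/5.5+145-.4)
print('corners',tri(T(193,335),S(582,270)),tri(T(35,318),S(715,355)))
print('captop',tri(T(628,502),S(353,75)),ray('top',T(628,502),95),ray('top',T(613,499),62))
print('far corner',tri(T(68,58),S(448,488)))
for z in (110,118,125):
  print(z,[ray('top',T(*p),z).round(1) for p in((193,335),(35,318),(68,58),(220,70))])
print('pad',ray('top',T(128,125),165), 'block top',ray('top',T(132,75),170))
print('base corners z~30', [ray('top',T(*p),30).round(1) for p in((205,340),(490,368),(222,180),(503,210))])
t=cv2.imread('pics/top0.png')
cv2.imwrite('pics/c3.png',cv2.resize(t[145:285,95:195],None,fx=4,fy=4,interpolation=cv2.INTER_CUBIC))
m=ray('top',(143.2,174.2),12);print('dish',m)
```

```text
corners [516.4 -13.  124.6] [529.2  84.6 123.9]
captop [ 410.1 -284.    94.3] [ 409.30288463 -282.89744507   95.        ] [ 410.88410309 -279.30816383   62.        ]
far corner [695.5  58.8 130.8]
110 [array([517.8, -12.3, 110. ]), array([530.3,  87.1, 110. ]), array([697. ,  65.9, 110. ]), array([687.2, -31.3, 110. ])]
118 [array([517.1, -12.8, 118. ]), array([529.5,  85.9, 118. ]), array([695. ,  64.8, 118. ]), array([685.3, -31.7, 118. ])]
125 [array([516.5, -13.3, 125. ]), array([528.8,  84.8, 125. ]), array([693.3,  63.8, 125. ]), array([683.6, -32.1, 125. ])]
pad [641.11176669  22.04431463 165.        ] block top [670.69862091  18.91304545 170.        ]
base corners z~30 [array([521.1, -15. ,  30. ]), array([ 498.9, -206. ,   30. ]), array([630.1, -27.8,  30. ]), array([ 605.8, -218. ,   30. ])]
dish [612.44959616 284.06280828  12.        ]
```

View pics/c3.png

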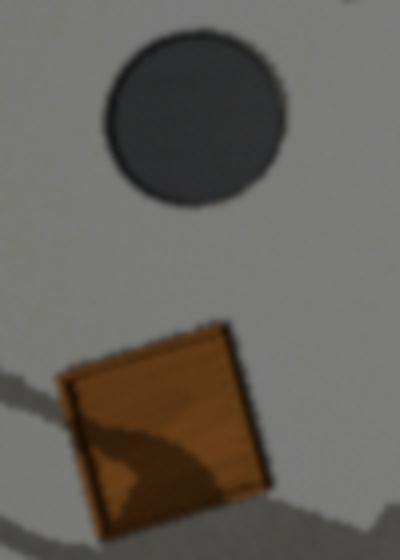

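The dish centre is at crop (195,118) and the tray centre at (164,432), both empty. Moving towards the bottle now, turning so the fingers will close along the scale's y axis.

>>> drive_tool:
  motion:
    - [[-0.0288,-0.0409,0,0,0,-2,0],[-0.0577,-0.0817,0,0,0,-4,0],[-0.0865,-0.1226,0,0,0,-6,0],[-0.1153,-0.1635,0,0,0,-8,0],[-0.1441,-0.2043,0,0,0,-10,0],[-0.173,-0.2452,0,0,0,-12,0],[-0.2018,-0.286,0,0,0,-14,0],[-0.2306,-0.327,0,0,0,-14.7,0]]

```text
time: 0.9
position: [305.0, 144.7, 249.9]
eef_rot: [[-0.993, 0.116, 0.001], [0.116, 0.993, 0.0], [-0.001, 0.0, -1.0]]
contact_force: [0.9, -0.4, 0.5]
grip_width: 0.999
grip_force: 0.0
```

```bash
cat > go.py <<'E'
import sys; from h import *
def go(x,y,z,yaw=None):
    s=observe();R=s['eef_rot'];d=R.T@(np.array([x,y,z])-s['position'])/1000
    a=np.degrees(np.arctan2(R[1,1],R[0,1])); print('t',s['time'],'pos',s['position'].round(1),'yaw_y',a.round(2),'F',s['contact_force'].round(2),'shift',d.round(4),'turn', None if yaw is None else round(a-yaw,2))
if __name__=='__main__': go(*map(float,sys.argv[1:]))
E
python3 go.py 410 -282 200 83.2
python3 - <<'E'
from h import *
t=cv2.imread('pics/top0.png')
f=lambda u,v:(u/4+95-.4,v/4+145-.4)
print('tray',np.mean([ray('top',f(*p),24) for p in((57,375),(228,322),(272,488),(103,541))],0),'dish',ray('top',f(196,118),14))
E
```

```text
t 0.9 pos [305.  144.7 249.9] yaw_y 83.34 F [ 0.89 -0.38  0.48] shift [-0.1537 -0.4117  0.05  ] turn 0.14
tray [377.742548   298.25098995  24.        ] dish [612.41737297 282.21956708  14.        ]
```

>>> drive_tool:
  motion:
    - [[-0.017,-0.046,0,0,0,0,0],[-0.034,-0.092,0,0,0,0,0],[-0.051,-0.137,0,0,0,0,0],[-0.068,-0.183,0,0,0,0,0],[-0.085,-0.229,0,0,0,0,0],[-0.102,-0.274,0,0,0,0,0],[-0.12,-0.32,0,0,0,0,0],[-0.138,-0.366,0,0,0,0,0]]

```text
time: 1.7
position: [399.0, -235.2, 249.7]
eef_rot: [[-0.993, 0.119, 0.0], [0.119, 0.993, 0.001], [0.0, 0.001, -1.0]]
contact_force: [0.7, -0.1, -0.2]
grip_width: 1.0
grip_force: 0.0
```

```bash
python3 go.py 410 -282 200
python3 - <<'E'
from h import *
m=optics.camera_model('wrist');w=optics.read_camera('wrist');cv2.imwrite('pics/w1.png',w)
hs=cv2.cvtColor(w,cv2.COLOR_BGR2HSV)
n,l,st,c=cv2.connectedComponentsWithStats(((hs[...,0]>5)&(hs[...,0]<20)&(hs[...,1]>140)&(hs[...,2]>60)).astype(np.uint8))
for i in range(1,n):
    if st[i,4]>200: print(st[i],c[i].round(1),ray('wrist',c[i],60,m).round(1))
print('expected foot/top px',proj('wrist',[[410,-282,0],[410,-282,62],[410,-282,95]],m).round(0))
E
```

```text
t 1.7 pos [ 399.  -235.2  249.7] yaw_y 83.17 F [ 0.73 -0.12 -0.22] shift [-0.0165 -0.0452  0.0497] turn None
[189 192  34  25 560] [205.7 203.8] [ 420.5 -292.9   60. ]
expected foot/top px [[220. 179.]
 [214. 194.]
 [209. 205.]]
```

View pics/w1.png

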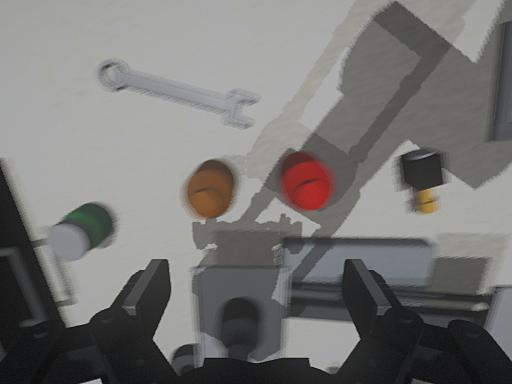

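The wrist view shows the bottle at (210,190) with its cap at (208,206), as projected from my estimate, and the red look-alike at (307,182), clear of the fingers.

>>> drive_tool:
  motion:
    - [[-0.0165,-0.045,0,0,0,0,0],[-0.0165,-0.045,0.03,0,0,0,0],[-0.0165,-0.045,0.07,0,0,0,0],[-0.0165,-0.045,0.11,0,0,0,0],[-0.0165,-0.045,0.14,0,0,0,0],[-0.0165,-0.045,0.17,0,0,0,0],[-0.0165,-0.045,0.19,0,0,0,0],[-0.0165,-0.045,0.199,0,0,0,0]]

```text
time: 2.55
position: [409.0, -278.5, 48.9]
eef_rot: [[-0.993, 0.118, -0.003], [0.118, 0.993, 0.003], [0.004, 0.003, -1.0]]
contact_force: [-0.6, -0.1, 0.1]
grip_width: 0.998
grip_force: 0.0
```

>>> drive_tool:
  motion:
    - [[0,0,0,0,0,0,0.2],[0,0,0,0,0,0,0.25],[0,0,0,0,0,0,0.35],[0,0,0,0,0,0,0.45],[0,0,0,0,0,0,0.6],[0,0,0,0,0,0,0.6],[0,0,0,0,0,0,0.6],[0,0,0,0,0,0,0.6]]
  force: 30

```text
time: 3.35
position: [411.6, -281.8, 52.8]
eef_rot: [[-0.993, 0.118, 0.004], [0.118, 0.993, -0.004], [-0.004, -0.004, -1.0]]
contact_force: [-1.7, -4.4, 7.3]
grip_width: 0.647
grip_force: 31.6
```

>>> drive_tool:
  motion:
    - [[0,0,-0.01,0,0,0,0.6],[0,0,-0.03,0,0,0,0.6],[0,0,-0.06,0,0,0,0.6],[0,0,-0.1,0,0,0,0.6],[0,0,-0.14,0,0,0,0.6],[0,0,-0.17,0,0,0,0.6],[0,0,-0.19,0,0,0,0.6],[0,0,-0.2,0,0,0,0.6]]

```text
time: 4.15
position: [410.2, -279.0, 252.7]
eef_rot: [[-0.993, 0.118, 0.001], [0.118, 0.993, 0.0], [-0.001, 0.0, -1.0]]
contact_force: [0.4, -0.3, -4.5]
grip_width: 0.648
grip_force: 34.0
```

```bash
python3 go.py 583 29 250 83.2; python3 go.py 410 32 250 83.2
```

```text
t 4.15 pos [ 410.2 -279.   252.7] yaw_y 83.23 F [ 0.38 -0.32 -4.53] shift [-0.1353  0.3262  0.003 ] turn 0.03
t 4.15 pos [ 410.2 -279.   252.7] yaw_y 83.23 F [ 0.38 -0.32 -4.53] shift [0.0369 0.3088 0.0028] turn 0.03
```

>>> drive_tool:
  motion:
    - [[-0.012,0.03,0,0,0,0,0.6],[-0.032,0.076,0,0,0,0,0.6],[-0.051,0.122,0,0,0,0,0.6],[-0.07,0.168,0,0,0,0,0.6],[-0.089,0.214,0,0,0,0,0.6],[-0.108,0.26,0,0,0,0,0.6],[-0.125,0.302,0,0,0,0,0.6],[-0.135,0.326,0,0,0,0,0.6]]

```text
time: 4.95
position: [582.7, 32.1, 249.3]
eef_rot: [[-0.993, 0.115, -0.003], [0.115, 0.993, 0.003], [0.004, 0.002, -1.0]]
contact_force: [-1.4, -1.6, -5.2]
grip_width: 0.643
grip_force: 34.1
```

>>> drive_tool:
  motion:
    - [[0,0,0,0,0,0,0.6],[0,0,0.01,0,0,0,0.6],[0,0,0.025,0,0,0,0.6],[0,0,0.04,0,0,0,0.6],[0,0,0.05,0,0,0,0.6],[0,0,0.055,0,0,0,0.6],[0,0,0.055,0,0,0,0.6]]

```text
time: 5.65
position: [581.9, 27.3, 194.9]
eef_rot: [[-0.993, 0.119, -0.002], [0.119, 0.993, 0.0], [0.002, -0.0, -1.0]]
contact_force: [0.0, -0.0, -4.5]
grip_width: 0.641
grip_force: 34.1
```

```bash
python3 go.py 583 29 170 83.2
python3 - <<'E'
from h import *
t=optics.read_camera('top');s=optics.read_camera('scene')
a=cv2.resize(t[120:215,190:270],None,fx=5,fy=5,interpolation=cv2.INTER_CUBIC);b=cv2.resize(s[150:245,195:275],None,fx=5,fy=5,interpolation=cv2.INTER_CUBIC)
cv2.imwrite('pics/d1.png',np.hstack([a,b])[:,:800])
E
```

```text
t 5.65 pos [581.9  27.3 194.9] yaw_y 83.17 F [ 0.05 -0.03 -4.52] shift [-0.001   0.0018  0.0249] turn -0.03
```

View pics/d1.png

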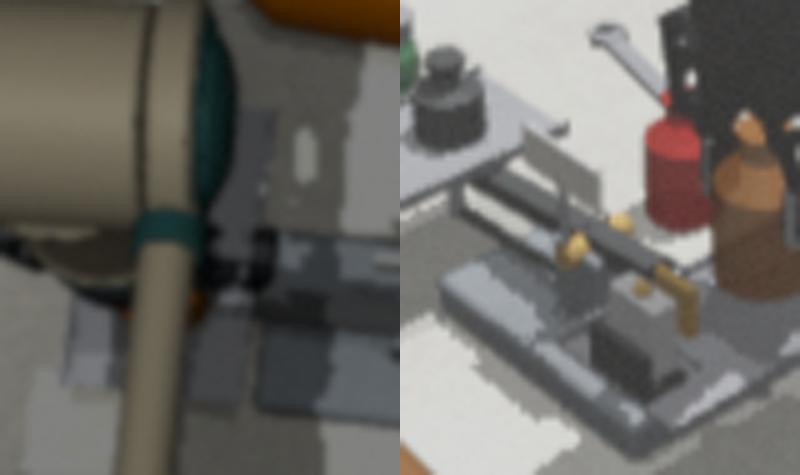

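The scene half shows the held bottle over the pan, foot at (755,290), with the brass pad clear of it at (688,310). The top half is mostly hidden by the arm. Lowering.

>>> drive_tool:
  motion:
    - [[-0.001,0.002,0.006,0,0,0,0.6],[-0.001,0.002,0.012,0,0,0,0.6],[-0.001,0.002,0.015,0,0,0,0.6],[-0.001,0.002,0.017,0,0,0,0.6],[-0.001,0.002,0.018,0,0,0,0.6],[-0.001,0.002,0.018,0,0,0,0.6],[-0.001,0.002,0.018,0,0,0,0.6]]

```text
time: 6.45
position: [584.2, 29.8, 178.1]
eef_rot: [[-0.993, 0.118, 0.0], [0.118, 0.993, 0.0], [-0.0, 0.0, -1.0]]
contact_force: [-0.3, -0.0, -4.3]
grip_width: 0.643
grip_force: 34.1
```

>>> drive_tool:
  motion:
    - [[0,0,0.001,0,0,0,0.6],[0,0,0.002,0,0,0,0.6],[0,0,0.003,0,0,0,0.6],[0,0,0.003,0,0,0,0.6],[0,0,0.003,0,0,0,0.6]]

```text
time: 6.95
position: [584.2, 29.8, 175.5]
eef_rot: [[-0.993, 0.118, 0.001], [0.118, 0.993, 0.0], [-0.001, 0.0, -1.0]]
contact_force: [-0.9, 0.7, -0.5]
grip_width: 0.645
grip_force: 34.4
```

>>> drive_tool:
  motion:
    - [[-0.003,0,0,0,0,0,0.6],[-0.006,0,0,0,0,0,0.6],[-0.009,0,0,0,0,0,0.6],[-0.012,0,0,0,0,0,0.6],[-0.015,0,0,0,0,0,0.6],[-0.017,0,0,0,0,0,0.6],[-0.018,0,0,0,0,0,0.6],[-0.018,0,0,0,0,0,0.6]]

```text
time: 7.75
position: [602.2, 27.7, 175.0]
eef_rot: [[-0.993, 0.118, 0.0], [0.118, 0.993, -0.0], [-0.0, 0.0, -1.0]]
contact_force: [-1.4, 0.4, -0.8]
grip_width: 0.643
grip_force: 34.4
```

>>> drive_tool:
  motion:
    - [[-0.001,0,0,0,0,0,0.6],[-0.002,0,0,0,0,0,0.6],[-0.003,0,0,0,0,0,0.6],[-0.004,0,0,0,0,0,0.6],[-0.005,0,0,0,0,0,0.6],[-0.006,0,0,0,0,0,0.6]]

```text
time: 8.35
position: [608.0, 27.0, 175.0]
eef_rot: [[-0.993, 0.118, 0.0], [0.118, 0.993, 0.0], [-0.0, 0.0, -1.0]]
contact_force: [-2.1, -0.2, -1.9]
grip_width: 0.645
grip_force: 34.4
```

```bash
python3 go.py 583 29 170 83.2
python3 - <<'E'
from h import *
s=optics.read_camera('scene')
cv2.imwrite('pics/d2.png',cv2.resize(s[165:240,210:295],None,fx=7,fy=7,interpolation=cv2.INTER_CUBIC))
E
```

```text
t 8.35 pos [608.  27. 175.] yaw_y 83.23 F [-2.05 -0.24 -1.94] shift [ 0.025 -0.001  0.005] turn 0.03
```

View pics/d2.png

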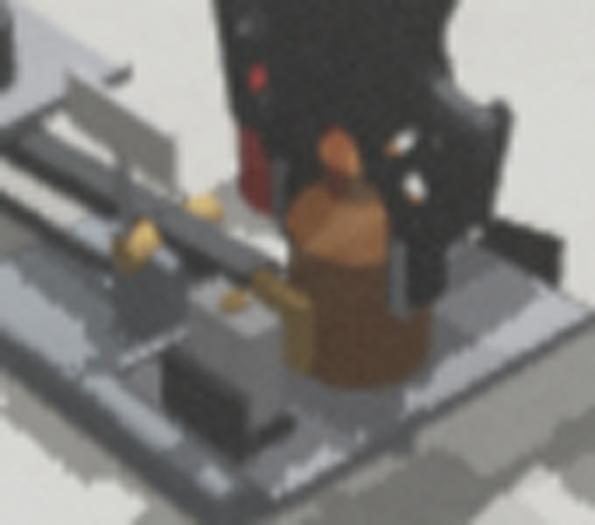

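The pad at (298,335) is just ahead of the bottle's front, at about (330,370). Continuing with small steps.

>>> drive_tool:
  motion:
    - [[-0.001,0,0,0,0,0,0.6],[-0.002,0,0,0,0,0,0.6],[-0.003,0,0,0,0,0,0.6],[-0.003,0,0,0,0,0,0.6]]

```text
time: 8.8
position: [611.1, 26.6, 175.0]
eef_rot: [[-0.993, 0.118, 0.0], [0.118, 0.993, 0.0], [-0.0, 0.0, -1.0]]
contact_force: [-2.0, 0.1, -0.8]
grip_width: 0.646
grip_force: 34.4
```

>>> drive_tool:
  motion:
    - [[-0.0005,0,0,0,0,0,0.6],[-0.001,0,0,0,0,0,0.6],[-0.0015,0,0,0,0,0,0.6],[-0.002,0,0,0,0,0,0.6],[-0.002,0,0,0,0,0,0.6]]

```text
time: 9.3
position: [613.0, 26.4, 175.0]
eef_rot: [[-0.993, 0.118, 0.0], [0.118, 0.993, 0.0], [-0.0, 0.0, -1.0]]
contact_force: [-3.0, 0.0, -0.7]
grip_width: 0.643
grip_force: 34.4
```

>>> drive_tool:
  motion:
    - [[-0.0005,0,0,0,0,0,0.6],[-0.001,0,0,0,0,0,0.6],[-0.001,0,0,0,0,0,0.6]]

```text
time: 9.6
position: [613.9, 26.3, 175.0]
eef_rot: [[-0.993, 0.118, 0.0], [0.118, 0.993, 0.0], [-0.0, 0.0, -1.0]]
contact_force: [-1.6, -0.0, -1.2]
grip_width: 0.648
grip_force: 34.4
```

```bash
python3 go.py 583 29 170 83.2
```

```text
t 9.6 pos [613.9  26.3 175. ] yaw_y 83.23 F [-1.63 -0.02 -1.25] shift [ 0.031 -0.001  0.005] turn 0.03
```

Not yet solid, so the rise was only friction. Continuing 1 mm at a time.

>>> drive_tool:
  motion:
    - [[-0.0005,0,0,0,0,0,0.6],[-0.001,0,0,0,0,0,0.6],[-0.001,0,0,0,0,0,0.6]]

```text
time: 9.9
position: [614.9, 26.2, 175.0]
eef_rot: [[-0.993, 0.118, 0.0], [0.118, 0.993, 0.0], [-0.0, 0.0, -1.0]]
contact_force: [-1.7, 0.3, -1.8]
grip_width: 0.643
grip_force: 34.4
```

>>> drive_tool:
  motion:
    - [[-0.0005,0,0,0,0,0,0.6],[-0.001,0,0,0,0,0,0.6],[-0.001,0,0,0,0,0,0.6]]

```text
time: 10.2
position: [615.9, 26.0, 175.0]
eef_rot: [[-0.993, 0.118, 0.0], [0.118, 0.993, 0.0], [-0.0, 0.0, -1.0]]
contact_force: [-1.8, 0.1, -0.6]
grip_width: 0.64
grip_force: 34.4
```

>>> drive_tool:
  motion:
    - [[-0.0005,0,0,0,0,0,0.6],[-0.001,0,0,0,0,0,0.6],[-0.001,0,0,0,0,0,0.6]]

```text
time: 10.5
position: [616.9, 25.9, 175.0]
eef_rot: [[-0.993, 0.118, 0.0], [0.118, 0.993, 0.0], [-0.0, 0.0, -1.0]]
contact_force: [-2.0, 0.3, -0.5]
grip_width: 0.639
grip_force: 34.4
```

>>> drive_tool:
  motion:
    - [[-0.0005,0,0,0,0,0,0.6],[-0.001,0,0,0,0,0,0.6],[-0.001,0,0,0,0,0,0.6]]

```text
time: 10.8
position: [617.9, 25.8, 175.0]
eef_rot: [[-0.993, 0.118, 0.0], [0.118, 0.993, 0.0], [-0.0, 0.0, -1.0]]
contact_force: [-2.0, 0.6, -0.6]
grip_width: 0.643
grip_force: 34.4
```

>>> drive_tool:
  motion:
    - [[-0.0005,0,0,0,0,0,0.6],[-0.001,0,0,0,0,0,0.6],[-0.001,0,0,0,0,0,0.6]]

```text
time: 11.1
position: [618.9, 25.7, 175.0]
eef_rot: [[-0.993, 0.118, 0.0], [0.118, 0.993, 0.0], [-0.0, 0.0, -1.0]]
contact_force: [-2.0, 1.2, -0.6]
grip_width: 0.641
grip_force: 34.4
```

```bash
python3 go.py 583 29 170 83.2
```

```text
t 11.1 pos [618.9  25.7 175. ] yaw_y 83.23 F [-2.03  1.16 -0.6 ] shift [ 0.036 -0.001  0.005] turn 0.03
```

>>> drive_tool:
  motion:
    - [[-0.0005,0,0,0,0,0,0.6],[-0.001,0,0,0,0,0,0.6],[-0.001,0,0,0,0,0,0.6]]

```text
time: 11.4
position: [619.9, 25.5, 175.0]
eef_rot: [[-0.993, 0.118, 0.0], [0.118, 0.993, 0.0], [-0.0, 0.0, -1.0]]
contact_force: [-2.0, 0.9, -0.0]
grip_width: 0.648
grip_force: 34.4
```

```bash
python3 go.py 583 29 170 83.2
```

```text
t 11.4 pos [619.9  25.5 175. ] yaw_y 83.23 F [-1.97  0.87 -0.04] shift [ 0.0371 -0.0009  0.005 ] turn 0.03
```

>>> drive_tool:
  motion:
    - [[-0.0005,0,0,0,0,0,0.6],[-0.001,0,0,0,0,0,0.6],[-0.001,0,0,0,0,0,0.6]]

```text
time: 11.7
position: [620.9, 25.5, 175.0]
eef_rot: [[-0.993, 0.118, 0.0], [0.118, 0.993, 0.0], [-0.0, 0.0, -1.0]]
contact_force: [-2.2, -0.3, -1.2]
grip_width: 0.643
grip_force: 34.4
```

```bash
python3 go.py 583 29 170 83.2;python3 - <<'E'
from h import *
s=optics.read_camera('scene')
cv2.imwrite('pics/d3.png',cv2.resize(s[165:240,210:295],None,fx=7,fy=7,interpolation=cv2.INTER_CUBIC))
E
```

```text
t 11.7 pos [620.9  25.5 175. ] yaw_y 83.23 F [-2.23 -0.34 -1.17] shift [ 0.038 -0.001  0.005] turn 0.03
```

View pics/d3.png

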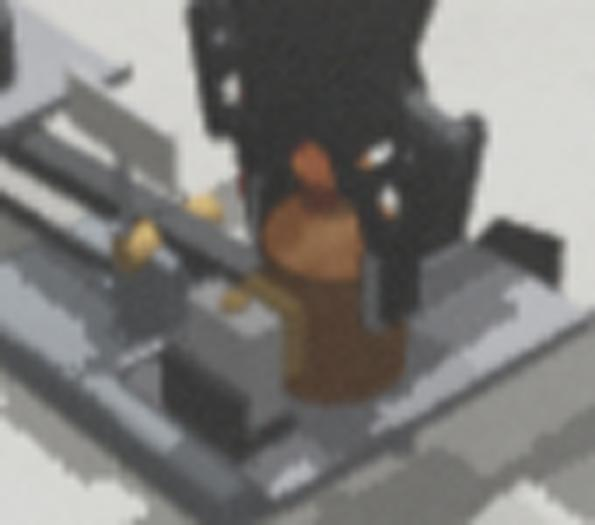

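The bottle is at the pad, which at (292,335) has moved only slightly from (298,335), so more travel remains.

>>> drive_tool:
  motion:
    - [[-0.0005,0,0,0,0,0,0.6],[-0.001,0,0,0,0,0,0.6],[-0.001,0,0,0,0,0,0.6]]

```text
time: 12.05
position: [621.9, 25.3, 175.0]
eef_rot: [[-0.993, 0.118, 0.0], [0.118, 0.993, 0.0], [-0.0, 0.0, -1.0]]
contact_force: [-2.6, -0.1, -0.2]
grip_width: 0.64
grip_force: 34.4
```

>>> drive_tool:
  motion:
    - [[-0.0005,0,0,0,0,0,0.6],[-0.001,0,0,0,0,0,0.6],[-0.001,0,0,0,0,0,0.6]]

```text
time: 12.35
position: [622.7, 25.2, 175.0]
eef_rot: [[-0.993, 0.118, -0.0], [0.118, 0.993, 0.0], [0.0, 0.0, -1.0]]
contact_force: [-2.5, 1.5, -0.1]
grip_width: 0.644
grip_force: 34.4
```

>>> drive_tool:
  motion:
    - [[-0.0005,0,0,0,0,0,0.6],[-0.0005,0,0,0,0,0,0.6],[-0.0005,0,0,0,0,0,0.6]]

```text
time: 12.65
position: [623.0, 25.2, 174.9]
eef_rot: [[-0.993, 0.118, -0.001], [0.118, 0.993, 0.0], [0.001, 0.0, -1.0]]
contact_force: [-3.3, -0.3, -0.8]
grip_width: 0.646
grip_force: 34.4
```

```bash
python3 go.py 583 29 170 83.2
```

```text
t 12.65 pos [623.   25.2 174.9] yaw_y 83.23 F [-3.33 -0.33 -0.85] shift [ 0.0402 -0.001   0.0049] turn 0.03
```

>>> drive_tool:
  motion:
    - [[-0.0005,0,0,0,0,0,0.6],[-0.0005,0,0,0,0,0,0.6],[-0.0005,0,0,0,0,0,0.6]]

```text
time: 12.95
position: [623.4, 25.2, 174.9]
eef_rot: [[-0.993, 0.118, -0.001], [0.118, 0.993, 0.0], [0.001, 0.0, -1.0]]
contact_force: [-3.5, 0.9, -0.3]
grip_width: 0.648
grip_force: 34.4
```

```bash
python3 go.py 583 29 170 83.2
```

```text
t 12.95 pos [623.4  25.2 174.9] yaw_y 83.23 F [-3.49  0.89 -0.33] shift [ 0.0406 -0.001   0.0049] turn 0.03
```

>>> drive_tool:
  motion:
    - [[-0.0005,0,0,0,0,0,0.6],[-0.0008,0,0,0,0,0,0.6],[-0.0008,0,0,0,0,0,0.6],[-0.0008,0,0,0,0,0,0.6]]

```text
time: 13.35
position: [624.0, 25.1, 174.8]
eef_rot: [[-0.993, 0.118, -0.001], [0.118, 0.993, 0.0], [0.001, 0.0, -1.0]]
contact_force: [-5.0, -0.0, -0.3]
grip_width: 0.643
grip_force: 34.4
```

```bash
python3 go.py 583 29 170 83.2;python3 - <<'E'
from h import *
s=optics.read_camera('scene')
cv2.imwrite('pics/d4.png',cv2.resize(s[165:240,210:295],None,fx=7,fy=7,interpolation=cv2.INTER_CUBIC))
E
```

```text
t 13.35 pos [624.   25.1 174.8] yaw_y 83.23 F [-5.02 -0.02 -0.27] shift [ 0.0412 -0.001   0.0048] turn 0.03
```

View pics/d4.png

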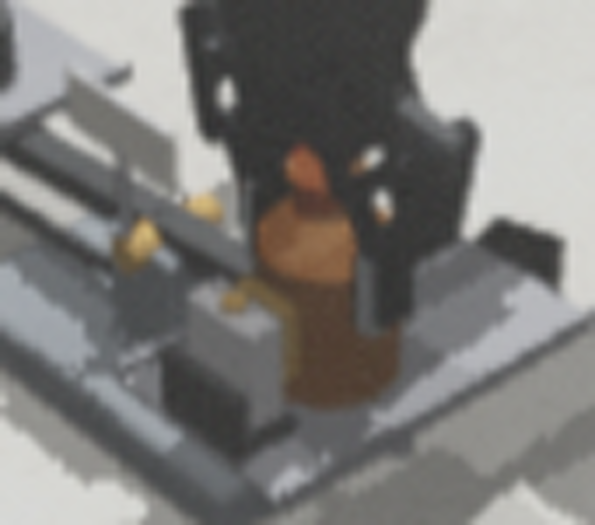

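That last look shows the pad at (290,335) drawn in flush against the block's face, whose edge is at (285,340). The force has risen to about 5 N, including about 2 N of friction. It's home, so I'm releasing.

>>> drive_tool:
  motion:
    - [[0,0,0,0,0,0,0.3],[0,0,0,0,0,0,0.2],[0,0,0,0,0,0,0.1],[0,0,0,0,0,0,0.0],[0,0,0,0,0,0,0],[0,0,0,0,0,0,0],[0,0,0,0,0,0,0],[0,0,0,0,0,0,0]]

```text
time: 14.2
position: [624.6, 25.0, 175.0]
eef_rot: [[-0.993, 0.118, 0.0], [0.118, 0.993, 0.0], [-0.0, 0.0, -1.0]]
contact_force: [0.3, -0.2, 0.1]
grip_width: 1.002
grip_force: 0.0
```

>>> drive_tool:
  motion:
    - [[0,0,0,0,0,0,0],[0,0,0,0,0,0,0],[0,0,0,0,0,0,0],[0,0,0,0,0,0,0],[0,0,0,0,0,0,0],[0,0,0,0,0,0,0],[0,0,0,0,0,0,0],[0,0,0,0,0,0,0]]

```text
time: 15.0
position: [624.6, 25.0, 175.0]
eef_rot: [[-0.993, 0.118, 0.0], [0.118, 0.993, 0.0], [-0.0, 0.0, -1.0]]
contact_force: [0.5, 0.6, -0.3]
grip_width: 0.995
grip_force: 0.0
```

>>> drive_tool:
  motion:
    - [[0,0,0,0,0,0,0],[0,0,0,0,0,0,0],[0,0,0,0,0,0,0],[0,0,0,0,0,0,0],[0,0,0,0,0,0,0],[0,0,0,0,0,0,0],[0,0,0,0,0,0,0],[0,0,0,0,0,0,0]]

```text
time: 15.8
position: [624.6, 25.0, 175.0]
eef_rot: [[-0.993, 0.118, 0.0], [0.118, 0.993, 0.0], [-0.0, 0.0, -1.0]]
contact_force: [-0.1, -0.3, -0.0]
grip_width: 0.999
grip_force: 0.0
```

```bash
python3 go.py 583 29 170 83.2;python3 - <<'E'
from h import *
s=optics.read_camera('scene');cv2.imwrite('pics/e1.png',s);a=cv2.imread('pics/scene0.png')
# reference pan/weight: vertical image shift vs start
for n,(u,v,w,h) in {'refweight':(192,155,24,26),'mid':(216,186,20,20)}.items():
    T=a[v:v+h,u:u+w];r=cv2.matchTemplate(s[v-20:v+h+20,u-15:u+w+15],T,cv2.TM_CCOEFF_NORMED);_,q,_,p=cv2.minMaxLoc(r);print(n,'shift',p[0]-15,p[1]-20,round(q,2))
for z in (90,105,120):print(z,proj('scene',[[619,25,z]]).round(1))
hs=cv2.cvtColor(s,cv2.COLOR_BGR2HSV)
m=((hs[...,0]>5)&(hs[...,0]<20)&(hs[...,1]>90)).astype(np.uint8)[160:260,235:285]
n,l,st,c=cv2.connectedComponentsWithStats(m);print([(st[i]+[235,160,0,0,0],c[i].round(0)+[235,160]) for i in range(1,n) if st[i,4]>30])
b=cv2.imread('pics/d4.png');hb=cv2.cvtColor(cv2.resize(b,(85,75),interpolation=cv2.INTER_AREA),cv2.COLOR_BGR2HSV)
m=((hb[...,0]>5)&(hb[...,0]<20)&(hb[...,1]>90)).astype(np.uint8)
n,l,st,c=cv2.connectedComponentsWithStats(m);print('before',[(st[i]+[210,165,0,0,0],c[i].round(0)+[210,165]) for i in range(1,n) if st[i,4]>30])
E
```

```text
t 15.8 pos [624.6  25.  175. ] yaw_y 83.23 F [-0.07 -0.26 -0.05] shift [ 0.0418 -0.001   0.005 ] turn 0.03
refweight shift -1 -8 0.9
mid shift 1 -2 0.58
90 [[257.5 225.3]]
105 [[257.6 221.2]]
120 [[257.6 216.9]]
[(array([246, 193,  20,  37, 369]), array([256., 211.]))]
before [(array([242, 186,  22,  36, 308]), array([254., 204.]))]
```

The reference weight rose 8 px and the bottle sank about 8 px, so the bottle is heavier and goes in the square tray. First I'll check numerically that it stayed against the pad by comparing block and bottle shifts since before release.

Run:
```python
from h import *
s=cv2.imread('pics/e1.png').astype(np.float32);b=cv2.resize(cv2.imread('pics/d4.png'),(85,75),interpolation=cv2.INTER_AREA)
K=5
S=cv2.resize(s[160:260,200:305],None,fx=K,fy=K,interpolation=cv2.INTER_CUBIC).clip(0,255).astype(np.uint8)
for n,(u,v,w,h) in {'block':(26,39,16,22),'block+pad':(26,39,19,18),'bottle low+pad':(39,42,18,17),'bottle low':(44,46,13,13),'shoulder':(36,26,14,14)}.items():
    T=cv2.resize(b[v:v+h,u:u+w],None,fx=K,fy=K,interpolation=cv2.INTER_CUBIC)
    _,q,_,p=cv2.minMaxLoc(cv2.matchTemplate(S,T,cv2.TM_CCOEFF_NORMED));print(n,p[0]/K+200-210-u,p[1]/K+160-165-v,round(q,3))
# row profile across pad/bottle: hue
for y,im,o in((48,b,0),(56,None,0)):
    r=(b[y,34:60] if im is not None else s[165+y,244:270]);print(y,r.astype(int).tolist())
```

```text
block 0.19999999999998863 8.599999999999994 0.941
block+pad 0.19999999999998863 8.599999999999994 0.94
bottle low+pad -0.19999999999998863 8.0 0.89
bottle low -0.19999999999998863 8.199999999999989 0.92
shoulder 28.19999999999999 38.19999999999999 0.761
48 [[109, 108, 108], [117, 116, 116], [123, 123, 123], [112, 111, 111], [107, 106, 107], [102, 103, 104], [81, 95, 101], [65, 85, 98], [58, 76, 91], [52, 65, 81], [51, 61, 80], [54, 65, 83], [51, 62, 80], [52, 63, 81], [51, 63, 81], [52, 64, 81], [52, 64, 81], [57, 67, 81], [63, 71, 83], [64, 72, 82], [58, 69, 82], [57, 68, 84], [63, 72, 85], [85, 87, 93], [100, 98, 99], [105, 104, 103]]
56 [[124, 123, 123], [142, 141, 142], [140, 139, 139], [126, 125, 126], [112, 112, 111], [106, 107, 109], [83, 94, 100], [65, 86, 101], [58, 78, 95], [53, 66, 82], [55, 65, 82], [50, 62, 81], [54, 65, 82], [52, 64, 81], [47, 62, 80], [51, 62, 81], [55, 67, 84], [52, 64, 81], [50, 62, 80], [50, 63, 78], [55, 68, 83], [53, 64, 81], [57, 69, 83], [78, 83, 90], [102, 100, 100], [116, 113, 112]]
```

The bottle, pad and block moved together within a fraction of a pixel, so it is still home with the beam at rest. Regripping 30 mm lower.

>>> drive_tool:
  motion:
    - [[0.001,0,0.01,0,0,0,0],[0.001,0,0.02,0,0,0,0],[0.001,0,0.026,0,0,0,0],[0.001,0,0.028,0,0,0,0],[0.001,0,0.028,0,0,0,0.25],[0.001,0,0.028,0,0,0,0.3],[0.001,0,0.028,0,0,0,0.4],[0.001,0,0.028,0,0,0,0.6]]

```text
time: 16.65
position: [623.9, 25.2, 147.6]
eef_rot: [[-0.993, 0.118, 0.001], [0.118, 0.993, 0.0], [-0.001, 0.0, -1.0]]
contact_force: [-0.3, 0.6, 1.1]
grip_width: 0.641
grip_force: 31.8
```

>>> drive_tool:
  motion:
    - [[0,0,0,0,0,0,0.6],[0,0,0,0,0,0,0.6],[0,0,0,0,0,0,0.6],[0,0,0,0,0,0,0.6]]

```text
time: 17.05
position: [623.9, 25.2, 147.5]
eef_rot: [[-0.993, 0.118, 0.001], [0.118, 0.993, 0.0], [-0.001, 0.0, -1.0]]
contact_force: [-1.1, 0.1, 4.0]
grip_width: 0.639
grip_force: 32.1
```

>>> drive_tool:
  motion:
    - [[0,0,-0.005,0,0,0,0.6],[0.003,0,-0.015,0,0,0,0.6],[0.006,0,-0.03,0,0,0,0.6],[0.01,0,-0.05,0,0,0,0.6],[0.01,0,-0.075,0,0,0,0.6],[0.01,0,-0.09,0,0,0,0.6],[0.01,0,-0.1,0,0,0,0.6],[0.01,0,-0.1,0,0,0,0.6]]

```text
time: 17.85
position: [613.7, 26.2, 248.0]
eef_rot: [[-0.993, 0.118, 0.001], [0.118, 0.993, -0.0], [-0.001, -0.0, -1.0]]
contact_force: [0.4, -0.5, -3.9]
grip_width: 0.641
grip_force: 32.9
```

```bash
python3 go.py 377.7 298.5 247 83.2
```

```text
t 17.85 pos [613.7  26.2 248. ] yaw_y 83.23 F [ 0.37 -0.51 -3.92] shift [0.2664 0.2426 0.0006] turn 0.03
```

>>> drive_tool:
  motion:
    - [[0.02,0.018,0,0,0,0,0.6],[0.055,0.05,0,0,0,0,0.6],[0.09,0.082,0,0,0,0,0.6],[0.126,0.115,0,0,0,0,0.6],[0.162,0.148,0,0,0,0,0.6],[0.198,0.18,0,0,0,0,0.6],[0.234,0.213,0,0,0,0,0.6],[0.257,0.234,0,0,0,0,0.6]]

```text
time: 18.65
position: [382.3, 290.3, 245.7]
eef_rot: [[-0.993, 0.116, -0.004], [0.116, 0.993, -0.0], [0.004, -0.001, -1.0]]
contact_force: [1.2, -0.5, -5.0]
grip_width: 0.642
grip_force: 33.2
```

>>> drive_tool:
  motion:
    - [[0.0095,0.0085,0,0,0,0,0.6],[0.0095,0.0085,0.03,0,0,0,0.6],[0.0095,0.0085,0.07,0,0,0,0.6],[0.0095,0.0085,0.11,0,0,0,0.6],[0.0095,0.0085,0.14,0,0,0,0.6],[0.0095,0.0085,0.16,0,0,0,0.6],[0.0095,0.0085,0.17,0,0,0,0.6],[0.0095,0.0085,0.172,0,0,0,0.6]]

```text
time: 19.45
position: [377.1, 297.7, 73.6]
eef_rot: [[-0.993, 0.118, -0.003], [0.118, 0.993, -0.002], [0.002, -0.002, -1.0]]
contact_force: [0.1, -0.3, -4.3]
grip_width: 0.641
grip_force: 33.3
```

>>> drive_tool:
  motion:
    - [[0,0,0.002,0,0,0,0.6],[0,0,0.004,0,0,0,0.6],[0,0,0.005,0,0,0,0.6],[0,0,0.005,0,0,0,0.6]]

```text
time: 19.85
position: [377.9, 298.8, 70.6]
eef_rot: [[-0.993, 0.118, 0.001], [0.118, 0.993, 0.001], [-0.001, 0.001, -1.0]]
contact_force: [0.9, -0.5, -4.5]
grip_width: 0.644
grip_force: 33.4
```

Still hanging free; lowering in 1 mm rows.

>>> drive_tool:
  motion:
    - [[0,0,0.001,0,0,0,0.6],[0,0,0.002,0,0,0,0.6],[0,0,0.003,0,0,0,0.6],[0,0,0.004,0,0,0,0.6],[0,0,0.005,0,0,0,0.6],[0,0,0.006,0,0,0,0.6],[0,0,0.006,0,0,0,0.6]]

```text
time: 20.55
position: [377.5, 298.5, 63.8]
eef_rot: [[-0.993, 0.118, -0.0], [0.118, 0.993, -0.0], [0.0, -0.0, -1.0]]
contact_force: [0.3, -0.6, -4.0]
grip_width: 0.641
grip_force: 33.4
```

>>> drive_tool:
  motion:
    - [[0,0,0.001,0,0,0,0.6],[0,0,0.0015,0,0,0,0.6],[0,0,0.0015,0,0,0,0.6]]

```text
time: 20.85
position: [377.5, 298.5, 62.4]
eef_rot: [[-0.993, 0.118, -0.0], [0.118, 0.993, -0.0], [0.0, -0.0, -1.0]]
contact_force: [-0.1, 0.7, -5.2]
grip_width: 0.647
grip_force: 33.4
```

>>> drive_tool:
  motion:
    - [[0,0,0.0005,0,0,0,0.6],[0,0,0.001,0,0,0,0.6],[0,0,0.0015,0,0,0,0.6],[0,0,0.0015,0,0,0,0.6]]

```text
time: 21.25
position: [377.7, 298.6, 61.6]
eef_rot: [[-0.993, 0.118, 0.0], [0.118, 0.993, 0.0], [-0.0, 0.0, -1.0]]
contact_force: [-1.2, -1.1, 3.9]
grip_width: 0.641
grip_force: 34.0
```

>>> drive_tool:
  motion:
    - [[0,0,0.0005,0,0,0,0.6],[0,0,0.001,0,0,0,0.6],[0,0,0.001,0,0,0,0.6]]

```text
time: 21.55
position: [377.6, 298.6, 61.5]
eef_rot: [[-0.993, 0.118, 0.001], [0.118, 0.993, 0.0], [-0.001, 0.0, -1.0]]
contact_force: [-3.1, -2.0, 11.5]
grip_width: 0.645
grip_force: 34.9
```

It's on the tray floor. Easing up 1.2 mm, then letting go and rising.

>>> drive_tool:
  motion:
    - [[0,0,-0.0012,0,0,0,0.6],[0,0,-0.0012,0,0,0,0.6],[0,0,-0.0012,0,0,0,0.3],[0,0,-0.0012,0,0,0,0.2],[0,0,-0.0012,0,0,0,0.1],[0,0,-0.0012,0,0,0,0],[0,0,-0.0012,0,0,0,0],[0,0,-0.0012,0,0,0,0]]

```text
time: 22.35
position: [377.7, 298.6, 61.2]
eef_rot: [[-0.993, 0.118, 0.0], [0.118, 0.993, 0.0], [-0.0, 0.0, -1.0]]
contact_force: [0.2, -0.5, -0.6]
grip_width: 1.003
grip_force: 0.0
```

>>> drive_tool:
  motion:
    - [[0,0,-0.005,0,0,0,0],[0,0,-0.02,0,0,0,0],[0,0,-0.05,0,0,0,0],[0,0,-0.09,0,0,0,0],[0,0,-0.13,0,0,0,0],[0,0,-0.16,0,0,0,0],[0,0,-0.18,0,0,0,0],[0,0,-0.18,0,0,0,0]]

```text
time: 23.15
position: [379.2, 299.5, 244.7]
eef_rot: [[-0.993, 0.118, 0.007], [0.118, 0.993, 0.004], [-0.006, 0.005, -1.0]]
contact_force: [0.9, -0.2, -0.3]
grip_width: 1.002
grip_force: 0.0
```

```bash
python3 go.py 378 298 240
python3 - <<'E'
from h import *
s=optics.read_camera('scene');cv2.imwrite('pics/f.png',s)
hs=cv2.cvtColor(s,cv2.COLOR_BGR2HSV)
e=proj('scene',[[378,298.5,7],[378,298.5,38],[378,298.5,102]]);print('expected',e.round(0))
u,v=e[1].astype(int);x0,y0=u-40,v-45
# amber body is brighter-saturated than tray
d=cv2.absdiff(s,cv2.imread('pics/scene0.png')).max(2)[y0:y0+80,x0:x0+80]
m=((hs[...,0]>5)&(hs[...,0]<20)&(hs[...,1]>90)).astype(np.uint8)[y0:y0+80,x0:x0+80]
for r in range(0,80,3): 
    c=np.where((d[r]>25)&(m[r]>0))[0]; print(r+y0,(c.min()+x0,c.max()+x0,len(c)) if len(c) else '')
E
```

```text
t 23.15 pos [379.2 299.5 244.7] yaw_y 83.23 F [ 0.85 -0.18 -0.34] shift [ 0.001  -0.0017  0.0046] turn None
expected [[383. 246.]
 [385. 238.]
 [389. 221.]]
193 
196 
199 
202 
205 
208 
211 
214 
217 
220 (np.int64(385), np.int64(394), 10)
223 (np.int64(387), np.int64(393), 7)
226 (np.int64(379), np.int64(393), 8)
229 (np.int64(379), np.int64(396), 15)
232 (np.int64(376), np.int64(397), 17)
235 (np.int64(375), np.int64(392), 3)
238 (np.int64(374), np.int64(399), 5)
241 (np.int64(372), np.int64(404), 13)
244 (np.int64(370), np.int64(396), 6)
247 (np.int64(360), np.int64(397), 9)
250 (np.int64(362), np.int64(407), 18)
253 (np.int64(375), np.int64(406), 12)
256 (np.int64(402), np.int64(403), 2)
259 
262 
265 
268 
271
```

The neck shows at (389,220), right where an upright bottle in the tray should be. Handing in.

```bash
python3 -c "
from station import close_job
print(close_job())"
```

```text
the job is handed in; nothing more can be done
None
```

The bottle weighed heavier than the 400 g reference after resting home against the stop, so I stood it upright in the square wooden tray, let go, and handed the job in at about 23 s; no verdict came back.

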